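# Pack the hat flanges interlocked, then read the job label

### The arm

A 7-joint arm with a two-finger parallel gripper is mounted at the origin on the work surface. World frame = base frame: x ahead of the robot, y to its left, z up, the work surface at z = 0. Lengths are in m, angles in rad, forces in N, time in s.
With the tool pointing down it reaches from about 0.4 to 0.85 m from the base axis. Payload 6.9 kg.
Tool frame: the origin (TCP) lies midway between the tips of the shut fingers; the grasp point (between the pads) lies behind it (ctrl.pinch_z is the z of the grasp point in the tool frame, in m); z points along the fingers, y is the line along which they close (so a half turn about z gives the same grasp; the last joint's range is limited). The gripper opens to 85 mm and grips with 20 to 120 N. Pads are 22 mm wide; open, the fingers measure 114 mm over their backs; the gripper's body (76 mm by 85 mm) begins 54 mm behind the grasp point. The pads swing forward as they close: fully open they stand 13 mm farther back than shut.
Start: joints at [-1.048, 0.507, -0.238, 1.5, 0.126, 1.149, -0.155], TCP at [0.254, 0.571, 0.231] pointing down, gripper open.
Joint ranges: [-3.08, 3.08], [-0.24, 2.05], [-1.43, 1.35], [0, 2.5], [-1.52, 4.66], [0.17, 1.96], [-2.89, 2.89]. Speed limits (rad/s): [2.39, 2.39, 3.14, 3.14, 3.14, 3.14, 3.14].

### API

Orientations are given as a unit quaternion [w, x, y, z].
In Python, from station import ctrl, get_state, vision, ticket, models gives the robot as it stands. Calls block until the motion is done:
- ctrl.movep(position, orientation): joint-space move of the TCP to a pose.
- ctrl.movel(position, frame=None, max_speed=0.15): straight line of the TCP; frame=None keeps the orientation; max_speed is the mean speed in m/s.
- ctrl.set_joints(angles): joint-space move.
- ctrl.ungrasp() and ctrl.close_gripper(force=None): open the fingers fully, or close them until they stop; force is the grip in N (None keeps the last).
- ctrl.pause(seconds).
- ctrl.ik(position, orientation): joint angles nearest the present ones, or None.
- get_state(): the state.
- vision.grab_frame(name): name is "scene" or "side" or "wrist"; returns (picture, depth): 480x640x3 uint8, blue, green, red; 480x640 float32, m along the optical axis (not along the pixel's ray), 0 where there is no reading.
- vision.camera_info(name): a dict with "mtx" (3x3 intrinsics, pixels), "dist_coeffs" ([k1, k2, p1, p2, k3] as OpenCV has them; the pictures are not rectified), "R" (3x3) and "t" (3): a world point X has camera coordinates R X + t; the wrist camera has in their place "hand_eye" (4x4, takes a point from camera to tool coordinates, whose origin is the TCP and whose axes are the flange's). Camera axes: x right, y down, z forward; pixel columns grow to the right and rows downward; lengths in m; the calibration is good to about 2 mm. A picture is of the moment at which its call begins: read the wrist's pose just before it. camera_info takes no time and is no camera call.
A pose or a line that the arm cannot do raises ctrl.Unreachable and nothing moves.
- ticket.close_job(): hands the job in; it is judged then, once.
Trained networks look in the newest picture that a camera, given by its name, has taken for a name from the list of things; names that differ only in an ending like _2 or _b are one class to them, and where a whole thing is asked for, a point or a joint stands for the part that bears it (a point fixed in the world has none). Each returns a list of dicts, best first, with "p" (0 to 1); they miss things now and then, are a little off and sometimes report something else, mostly with a low value. They report only what shows in the picture. A call takes as long as a camera call. They do not tell look-alikes from the thing itself.
- models.recognise(camera, target): "point" ([column, row] in pixels, amid what is visible of it).
- models.masks_of(camera, target): "mask" (480x640 bool, what is visible of it) and "point" ([column, row] in pixels, amid what is visible of it).
The state is a dict: "time": time; "qpos": joint angles; "qd": joint speeds; "tau": joint torques, N m; "tcp_pos": TCP position; "eef_rot": TCP orientation; "contact_force": force on the tool from outside, world axes, zero at the start; "wrist_torque": the same for the moment, N m; "width": finger opening in m; "gripper_force": force on a finger pad.
Only numpy, scipy, OpenCV 4.12 (cv2) and the standard library are available. Lean on these libraries where they do the work, as an engineer would, in place of code of your own. Each camera call takes 0.05 s, during which the arm holds its last target. There are 200 camera calls.

### The job

Pack all the hat-shaped flanges flat into the carrier as two neighbouring stacks, as equal in height as they can be, one centred on each ring mark: one stack starts with a flange boss up, the other boss down, and each goes on alternately, so that the brims interlock; leave each flange the way up it lies now. When all are packed and let go, pick up the code reader, hold it still and square-on to the sloped label, its window about 8 cm from the label's centre, for two seconds, then stand it back on the middle of its mat. Leave the rest of the bench undisturbed.

Things in the scene. Friction and masses are not known exactly. Their poses are not given: they have to be found in the camera images.
- flange1: Aluminium flange shaped like a hat: round brim 62 mm diameter, 8 mm thick, and on it a round boss 36 mm diameter, 26 mm high; 34 mm high in all, about 130 g. It lies BOSS UP: brim on the bench, boss on top. Origin at the centre of its underside (the brim's flat face); its z axis is up. Boss from 8 to 34 mm above the origin.
- flange2: Aluminium flange shaped like a hat: round brim 62 mm diameter, 8 mm thick, and on it a round boss 36 mm diameter, 26 mm high; 34 mm high in all, about 130 g. It lies BOSS UP: brim on the bench, boss on top. Origin at the centre of its underside (the brim's flat face); its z axis is up. Boss from 8 to 34 mm above the origin.
- flange3: Aluminium flange shaped like a hat: round brim 62 mm diameter, 8 mm thick, and on it a round boss 36 mm diameter, 26 mm high; 34 mm high in all, about 130 g. It lies BOSS UP: brim on the bench, boss on top. Origin at the centre of its underside (the brim's flat face); its z axis is up. Boss from 8 to 34 mm above the origin.
- flange4: Aluminium flange shaped like a hat: round brim 62 mm diameter, 8 mm thick, and on it a round boss 36 mm diameter, 26 mm high; 34 mm high in all, about 130 g. It lies BOSS DOWN: stands on the end of its boss, brim on top like a mushroom. Origin at the centre of its underside (the end of the boss); its z axis is up. Brim from 26 to 34 mm above the origin. May be absent.
- flange5: Aluminium flange shaped like a hat: round brim 62 mm diameter, 8 mm thick, and on it a round boss 36 mm diameter, 26 mm high; 34 mm high in all, about 130 g. It lies BOSS DOWN: stands on the end of its boss, brim on top like a mushroom. Origin at the centre of its underside (the end of the boss); its z axis is up. Brim from 26 to 34 mm above the origin. May be absent.
- flange6: Aluminium flange shaped like a hat: round brim 62 mm diameter, 8 mm thick, and on it a round boss 36 mm diameter, 26 mm high; 34 mm high in all, about 130 g. It lies BOSS DOWN: stands on the end of its boss, brim on top like a mushroom. Origin at the centre of its underside (the end of the boss); its z axis is up. Brim from 26 to 34 mm above the origin. May be absent.
- flange7: Aluminium flange shaped like a hat: round brim 62 mm diameter, 8 mm thick, and on it a round boss 36 mm diameter, 26 mm high; 34 mm high in all, about 130 g. It lies BOSS DOWN: stands on the end of its boss, brim on top like a mushroom. Origin at the centre of its underside (the end of the boss); its z axis is up. Brim from 26 to 34 mm above the origin. May be absent.
- carrier: Fixed aluminium carrier plate 116 (x) x 146 (y) mm, 6 mm thick, with a 16 mm high wall (80 mm long, 6 mm thick) at its +y and its -y end, 126 mm apart inside; open at its x sides. Origin at the centre of its underside, on the bench. On its floor two ring marks, side by side along its y axis.
- spot_left (a point): Centre of the carrier's +y ring mark, on its floor, 6 mm above the bench, 27 mm from the carrier's middle. The marks are 54 mm apart, less than a brim's width: two flanges the same way up do not fit side by side, but one boss up and one boss down interlock with 5 mm to spare.
- spot_right (a point): Centre of the carrier's -y ring mark; as spot_left.
- label: Square black-and-white code label on the sloped plate (76 x 80 mm) of a fixed stand, facing up and towards the robot's side: tilted 0.5 rad (29 degrees) from level about the stand's y axis. Origin at the centre of its printed face, about 36 mm above the bench; its z axis points squarely out of the face.
- mat: Fixed black rubber mat 120 x 120 x 5 mm, the reader's place. Origin at the centre of its underside, on the bench; x and y along its edges.
- reader: Stamp-style code reader standing upright, 200 g, 110 mm high: round black foot 60 mm diameter, 27 mm high; grey handle above, 42 (its x) x 30 (its y) mm, up to the top. Origin at the centre of its underside, the window; it looks along its -z and reads by itself. Aimed: label centre 50 to 110 mm from the window, within 15 mm of the line of sight, square within 15 degrees.
- board: Bystander, leave alone: green circuit board 100 x 90 mm on white feet, parts up to 24 mm high; origin centre of underside.
- sensor: Bystander, leave alone: white power sensor block 50 x 110 x 45 mm with a steel coupling on its +y end out to 93 mm; origin centre of underside of the block.
- module: Bystander, leave alone: metal amplifier module 62 x 46 x 25 mm; origin centre of underside.
- adapter: Bystander, leave alone: small steel and brass adapter standing upright among the flanges, 18 mm diameter, 34 mm high; origin centre of underside.
- tin: Bystander, leave alone: round steel screw tin, 54 mm diameter, 32 mm high; origin centre of underside.
- wrench: Bystander, leave alone: small steel wrench lying flat on the bench, about 200 mm long.
Things that resemble listed ones, but are neither listed nor needed, are in the scene too. Leave any pink or red look-alike of the reader alone.

How it is judged:
By the outcome, as a careful person would: the job done as asked, in the order asked, and still so for the second after the job is handed in, with the robot touching nothing.
Of flange4, flange5, flange6, flange7 only 2 to 4 are there at a start; the rules pass over those that are not, and their reading is None.
At some moment in a run one of reader may be knocked a few centimetres aside while the robot is not near it.
It also fails if it takes over 210 s, if anything falls off the work surface, if the arm or the gripper's body presses on something with over 40 N, if the wrist force passes 120 N, or if a joint passes its speed limit or range.

## Working session

There is one attempt and no reset: what is moved stays moved. The work goes in short steps, each a Python script; the robot and the scene stay as the last script left them, time stands still between calls to the robot, and variables do not carry over. Pictures are saved under pics/ and viewed, at most 14 in all, crops included, and the job is handed in when it is done.

```bash
ls; mkdir -p pics; python3 - <<'E'
from station import ctrl, get_state, vision, models
import cv2, numpy as np
s=get_state(); print(s['time'],s['tcp_pos'],s['eef_rot'],s['width'],ctrl.pinch_z)
for n in ['scene','side']:
    im,d=vision.grab_frame(n); cv2.imwrite(f'pics/{n}0.png',im)
    i=vision.camera_info(n); print(n,i)
    for t in ['flange1','flange4','carrier','label','mat','reader']:
        print(t,[(np.round(r['point']).tolist(),round(r['p'],2)) for r in models.recognise(n,t)])
print(vision.camera_info('wrist'))
E
```

```text
pics
0.0 [0.25344866 0.5707643  0.23043186] [-1.74591476e-04  2.07367388e-01  9.78262733e-01 -8.71994178e-04] 0.0852829133084919 -0.0187
scene {'mtx': array([[572.72372228,   0.        , 311.10099057],
       [  0.        , 572.72372228, 235.7848226 ],
       [  0.        ,   0.        ,   1.        ]]), 'dist_coeffs': array([-0.08167468,  0.        ,  0.        ,  0.        ,  0.        ]), 'R': array([[ 0.49196002,  0.87043267,  0.01795294],
       [ 0.59001306, -0.31816435, -0.74206202],
       [-0.64020304,  0.37565731, -0.67009078]]), 't': array([-0.2176867 , -0.2934623 ,  1.67567292])}
flange1 [([440.0, 174.0], 0.94), ([371.0, 192.0], 0.92), ([443.0, 204.0], 0.92), ([244.0, 233.0], 0.8), ([199.0, 246.0], 0.79), ([408.0, 184.0], 0.55), ([410.0, 218.0], 0.55)]
flange4 [([440.0, 174.0], 0.94), ([371.0, 192.0], 0.92), ([443.0, 204.0], 0.92), ([244.0, 233.0], 0.8), ([199.0, 246.0], 0.79), ([408.0, 184.0], 0.55), ([410.0, 218.0], 0.55)]
carrier [([338.0, 247.0], 0.93), ([202.0, 362.0], 0.73)]
label [([295.0, 296.0], 0.66)]
mat [([168.0, 324.0], 0.94)]
reader [([226.0, 277.0], 0.96), 
[... 1031 characters left out ...]
[363.0, 216.0], 0.91), ([402.0, 170.0], 0.89), ([426.0, 208.0], 0.87), ([434.0, 187.0], 0.53)]
{'mtx': array([[405.38293165,   0.        , 321.50773364],
       [  0.        , 405.38293165, 238.94488373],
       [  0.        ,   0.        ,   1.        ]]), 'dist_coeffs': array([-0.05289729,  0.        ,  0.        ,  0.        ,  0.        ]), 'hand_eye': array([[ 1.06095783e-03, -9.54431549e-01, -2.98428035e-01,
         7.64118722e-02],
       [ 9.99999029e-01,  1.28212492e-03, -5.45336411e-04,
        -9.22110756e-04],
       [ 9.03108296e-04, -2.98427167e-01,  9.54431983e-01,
        -1.41558637e-01],
       [ 0.00000000e+00,  0.00000000e+00,  0.00000000e+00,
         1.00000000e+00]])}
```

View pics/scene0.png

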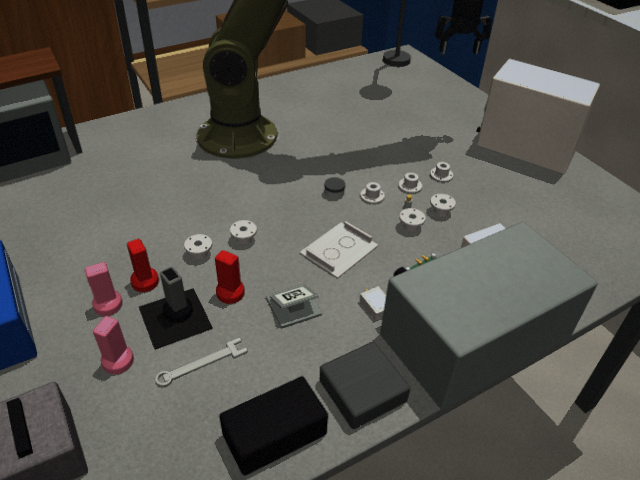

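View pics/side0.png

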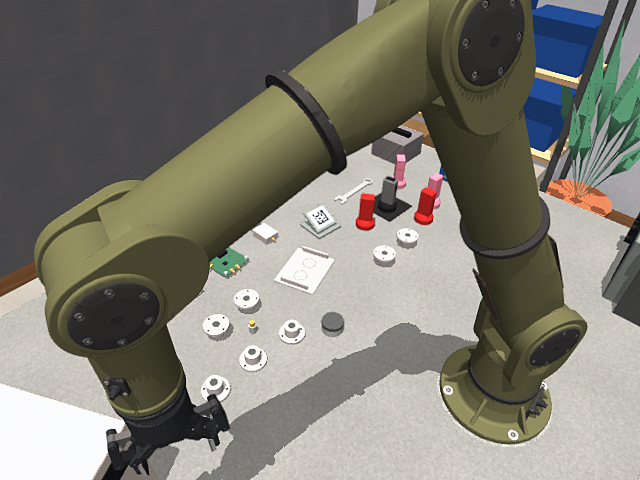

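The scene view shows three boss-up flanges at (372,192), (410,183) and (442,172), with brim-up ones at (412,218), (443,204), (243,231) and (198,246). The carrier is at (338,247), the label at (295,296), and the grey/black reader stands on its mat at (174,299) among red and pink look-alikes. The side view agrees. Next I'll get rough positions from depth, then take close wrist views.

```bash
cat > h.py <<'E'
from station import ctrl, get_state, vision, models, ticket
import cv2, numpy as np
from scipy.spatial.transform import Rotation as R
def mat(q): return R.from_quat(np.r_[q[1:],q[0]]).as_matrix()
def quat(M): x=R.from_matrix(M).as_quat(); return np.r_[x[3],x[:3]]
def down(yaw):  # tool x axis at yaw, z down
    c,s=np.cos(yaw),np.sin(yaw); return quat(np.array([[c,s,0],[s,-c,0],[0,0,-1]]))
def snap(n):
    s=get_state(); im,d=vision.grab_frame(n); i=vision.camera_info(n)
    if n=='wrist':
        T=np.eye(4); T[:3,:3]=mat(s['eef_rot']); T[:3,3]=s['tcp_pos']; T=T@i['hand_eye']
    else:
        T=np.eye(4); T[:3,:3]=i['R'].T; T[:3,3]=-i['R'].T@i['t']
    return im,d,T,i
def rays(px,T,i):
    u=cv2.undistortPoints(np.float64(px).reshape(-1,1,2),i['mtx'],i['dist_coeffs'])[:,0]
    return np.c_[u,np.ones(len(u))]@T[:3,:3].T
def cloud(d,T,i,mask=None):
    m=(d>0) if mask is None else (mask&(d>0)); v,u=np.nonzero(m)
    return T[:3,3]+rays(np.c_[u,v],T,i)*d[v,u][:,None], np.c_[u,v]
def onplane(px,T,i,z):
    r=rays(px,T,i); return T[:3,3]+r*((z-T[2,3])/r[:,2])[:,None]
def proj(X,T,i):
    Ri=T[:3,:3].T; rv=cv2.Rodrigues(Ri)[0]
    return cv2.projectPoints(np.float64(X).reshape(-1,1,3),rv,-Ri@T[:3,3],i['mtx'],i['dist_coeffs'])[0][:,0]
E
python3 - <<'E'
from h import *
np.set_printoptions(precision=3,suppress=True)
for n in ['scene','side']:
    im,d,T,i=snap(n)
    for t in ['flange1','carrier','label','mat','reader','adapter','tin','wrench','module','sensor','board']:
        for r in models.masks_of(n,t):
            if r['p']<.5: continue
            P,_=cloud(d,T,i,r['mask'])
            if len(P): print(n,t,np.round(r['point']),round(r['p'],2),len(P),np.median(P,0),np.percentile(P[:,2],[5,95]))
for y in (0,1.57,-1.57,3.1):
    for p in ([.5,.1,.3],[.6,0.2,.35],[.6,-.2,.35]):
        q=ctrl.ik(np.array(p),down(y)); print(y,p,q if q is None else np.round(q,2))
E
```

```text
scene flange1 [411. 217.] 0.97 478 [0.575 0.2   0.035] [0.003 0.039]
scene flange1 [411. 184.] 0.94 356 [0.448 0.29  0.013] [0.006 0.036]
scene flange1 [197. 246.] 0.85 519 [ 0.426 -0.281  0.035] [0.006 0.039]
scene flange1 [445. 203.] 0.69 462 [0.565 0.3   0.034] [0.002 0.038]
scene flange1 [371. 195.] 0.63 413 [0.439 0.179 0.011] [0.002 0.037]
scene flange1 [442. 171.] 0.63 343 [0.45  0.396 0.012] [0.004 0.036]
scene flange1 [246. 230.] 0.57 459 [ 0.428 -0.172  0.035] [0.009 0.038]
scene carrier [338. 246.] 0.82 2269 [0.561 0.01  0.008] [0.004 0.022]
scene label [294. 295.] 0.87 623 [ 0.668 -0.167  0.042] [0.022 0.055]
scene mat [168. 324.] 0.77 2039 [ 0.592 -0.409  0.006] [0.002 0.009]
scene reader [141. 271.] 0.95 1020 [ 0.464 -0.418  0.055] [0.01  0.112]
scene reader [109. 346.] 0.76 1498 [ 0.635 -0.525  0.061] [0.01  0.112]
scene reader [224. 276.] 0.64 1228 [ 0.577 -0.271  0.058] [0.009 0.112]
scene reader [176. 298.] 0.56 1219 [ 0.581 -0.385  0.059] [0.009 0.117]
scene reader [ 99. 291.] 0.56 1244 [ 0.486 -0.505  0.06 ] [0.008 0.112]
scene tin [334. 185.] 0.8 378 [0.381 0.103
[... 1970 characters left out ...]
-0.63  0.49  0.49  1.26 -0.23  1.44 -1.73]
0 [0.6, -0.2, 0.35] [-0.08  0.52  0.67  1.26 -0.32  1.46 -1.01]
1.57 [0.5, 0.1, 0.3] [-0.41  0.28  0.23  1.68 -0.07  1.19 -0.17]
1.57 [0.6, 0.2, 0.35] [-0.42  0.46  0.1   1.26 -0.04  1.43 -0.32]
1.57 [0.6, -0.2, 0.35] [-0.01  0.5   0.53  1.26 -0.24  1.45  0.5 ]
-1.57 [0.5, 0.1, 0.3] [ 0.13  0.3  -0.52  1.68  0.15  1.21  2.72]
-1.57 [0.6, 0.2, 0.35] [-0.01  0.5  -0.62  1.25  0.29  1.48  2.54]
-1.57 [0.6, -0.2, 0.35] [-0.26  0.66  1.15  1.27 -0.6   1.57 -2.34]
3.1 [0.5, 0.1, 0.3] [-0.17  0.27 -0.11  1.68  0.03  1.19  1.25]
3.1 [0.6, 0.2, 0.35] [-0.24  0.46 -0.22  1.26  0.1   1.44  1.09]
3.1 [0.6, -0.2, 0.35] [ 0.07  0.48  0.38  1.26 -0.17  1.44  1.96]
```

```bash
cat >> h.py <<'E'
def circ(P,c0,rad,zlo,zhi):
    m=(np.hypot(*(P[:,:2]-c0).T)<rad)&(P[:,2]>zlo)&(P[:,2]<zhi); Q=P[m]
    if len(Q)<20: return None
    c,r=cv2.minEnclosingCircle(Q[:,:2].astype(np.float32)); return np.array([c[0],c[1],np.median(Q[:,2]),r,len(Q)])
FL={'U1':(.437,.19),'U2':(.44,.30),'U3':(.445,.403),'D1':(.57,.203),'D2':(.56,.305),'D3':(.425,-.167),'D4':(.42,-.277)}
E
python3 - <<'E'
from h import *
np.set_printoptions(precision=4,suppress=True)
t0=get_state()['time']
for k,(p,y) in enumerate([((.50,.24,.30),1.57),((.47,.28,.24),1.57),((.53,.0,.30),1.57),((.50,-.25,.32),1.57),((.52,-.12,.27),1.57)]):
    ctrl.movep(np.array(p),down(y)); im,d,T,i=snap('wrist')
    print(k,get_state()['time']-t0); np.savez(f'v{k}.npz',im=im,d=d,T=T); cv2.imwrite(f'pics/w{k}.png',im)
    P,px=cloud(d,T,i)
    print('bench',np.median(P[np.abs(P[:,2])<.004,2]))
    for n,c in FL.items():
        q=proj(np.r_[c,.034],T,i)[0]
        if not(30<q[0]<610 and 30<q[1]<450): continue
        a=circ(P,c,.05,.028,.045)
        print(n,np.round(q),a, circ(P,c,.05,.005,.013) if n[0]=='U' else '')
    for t in ('label','mat','carrier','reader'):
        print(t,[(np.round(r['point']).tolist(),round(r['p'],2),np.median(cloud(d,T,i,r['mask'])[0],0)) for r in models.masks_of('wrist',t) if r['p']>.4])
E
```

```text
0 1.5917
bench -0.0009487652702934724
U1 [263. 239.] [  0.4283   0.1873   0.0329   0.0182 886.    ] [   0.4284    0.1872    0.0069    0.0311 1219.    ]
U2 [262. 131.] [   0.4395    0.299     0.033     0.0182 1092.    ] [   0.4399    0.2989    0.007     0.0312 1658.    ]
D1 [390. 227.] [   0.5705    0.2033    0.0329    0.0314 2616.    ] 
D2 [385. 126.] [   0.56      0.3056    0.0329    0.0313 3181.    ] 
label [([260.0, 235.0], 0.46, array([0.4313, 0.1926, 0.0082]))]
mat [([258.0, 236.0], 0.59, array([0.4317, 0.1926, 0.0081]))]
carrier [([546.0, 113.0], 0.63, array([0.7112, 0.3212, 0.043 ])), ([368.0, 367.0], 0.61, array([0.5571, 0.0123, 0.0054]))]
reader []
1 2.2500000000000004
bench -0.0009621323407311977
U1 [288. 297.] [   0.4284    0.1874    0.033     0.0182 1080.    ] [   0.4286    0.1871    0.007     0.0313 1416.    ]
U2 [289. 180.] [   0.4397    0.2988    0.0331    0.0182 1327.    ] [   0.4395    0.2993    0.0071    0.031  2016.    ]
U3 [293.  51.] [   0.4398    0.4047    0.033     0.018  1670.    ] [   0.4396    0.4047    0.0069    0.0313 2546.    ]
D1 [430. 284.] [   0.5706  
[... 1248 characters left out ...]
3685,  0.0787])), ([273.0, 334.0], 0.71, array([ 0.4475, -0.4018,  0.0715])), ([381.0, 204.0], 0.7, array([ 0.557 , -0.2574,  0.0937])), ([296.0, 389.0], 0.62, array([ 0.4742, -0.4852,  0.0601]))]
4 5.7333
bench -0.0009232130801381522
D3 [225. 243.] [   0.4216   -0.1699    0.033     0.0311 2878.    ] 
D4 [228. 341.] [   0.418    -0.2798    0.0332    0.0316 2176.    ] 
label [([466.0, 243.0], 0.64, array([ 0.6608, -0.1629,  0.0363]))]
mat [([385.0, 403.0], 0.68, array([ 0.5957, -0.38  ,  0.0042]))]
carrier []
reader [([363.0, 341.0], 0.83, array([ 0.5596, -0.2539,  0.072 ])), ([258.0, 424.0], 0.71, array([ 0.4457, -0.3975,  0.0202])), ([356.0, 411.0], 0.7, array([ 0.5582, -0.3662,  0.0313]))]
```

View pics/w2.png

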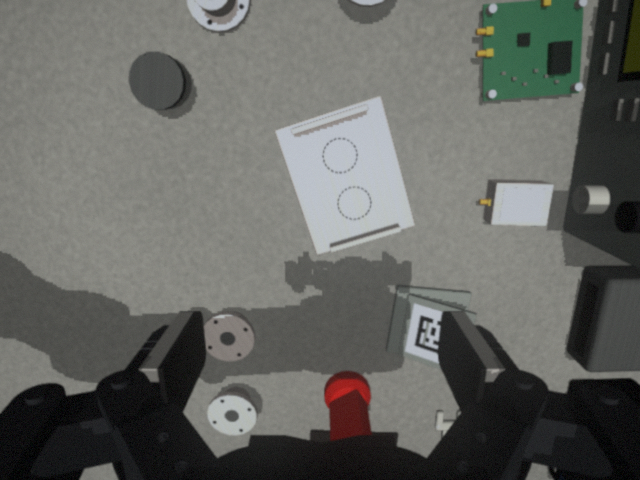

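View pics/w3.png

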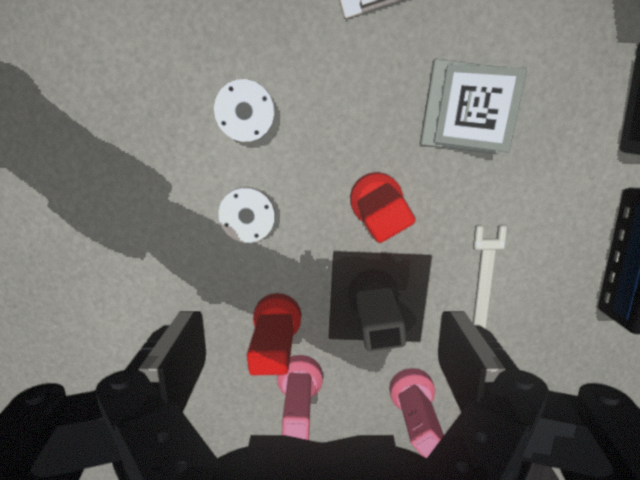

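View pics/w1.png

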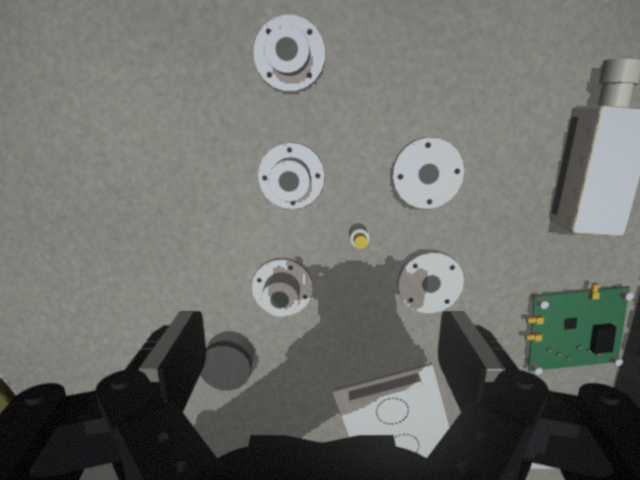

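w2 shows the carrier tilted about 15°, with ring marks near (340,155) and (354,203) and free surroundings. w3 shows the label at (480,108) and the grey reader upright on the black mat near (378,290), with red look-alikes at (382,205) and (275,330) and pinks below. w1 shows the five left flanges and the adapter at (359,238), with free room in x beside every flange. Next I'll measure the carrier, label and mat.

```bash
python3 - <<'E'
from h import *
np.set_printoptions(precision=4,suppress=True)
i=vision.camera_info('wrist')
def load(k): v=np.load(f'v{k}.npz'); return v['im'],v['d'],v['T']
def rect(Q):
    (c,wh,a)=cv2.minAreaRect(Q[:,:2].astype(np.float32)); return np.round(c,4),np.round(wh,4),round(a,2)
for k in (0,2,4):
    im,d,T=load(k); P,px=cloud(d,T,i)
    m=(np.hypot(*(P[:,:2]-(.556,.013)).T)<.11)&(P[:,2]>.0025)&(P[:,2]<.03)
    print('carrier',k,rect(P[m]),'floor z',np.median(P[m,2])); W=P[m&(P[:,2]>.015)]
    if len(W)>50: print('walls',rect(W))
    # ring marks: dark pixels on the floor
    g=cv2.cvtColor(im,cv2.COLOR_BGR2GRAY); q=px[m]; PP=P[m]
    dk=g[q[:,1],q[:,0]]<100; fl=dk&(abs(PP[:,2]-.005)<.0025)
    print('dark',fl.sum())
    c=np.array(rect(PP)[0])
    if k==2:
        for g0 in ((340,155),(354,203)):
            D=PP[fl&(np.hypot(*(q-g0).T)<25)]; print('ring',len(D),cv2.minEnclosingCircle(D[:,:2].astype(np.float32)),np.median(D,0))
for k in (3,4):
    im,d,T=load(k); P,px=cloud(d,T,i)
    for x in models.masks_of('wrist','label')[:0]: pass
    # label plate: sloped points, white
    m=(np.hypot(*(P[:,:2]-(.66,-.163)).T)<.033)&(P[:,2]>.012)
    Q=P[m]; c=Q.mean(0)
    for _ in range(3):
        U,S,V=np.linalg.svd(Q-c,full_matrices=False); n=V[2]*np.sign(V[2][2]); r=(Q-c)@n; Q=Q[abs(r)<.0025]; c=Q.mean(0)
    print('label n',n,'tilt',np.arccos(n[2]),'yaw',np.arctan2(-n[1],-n[0]),'c',c,len(Q))
    g=cv2.cvtColor(im,cv2.COLOR_BGR2GRAY); m=(np.hypot(*(P[:,:2]-(.66,-.163)).T)<.06)&(abs((P-c)@n)<.003)&(P[:,2]>.01)
    q=px[m]; QQ=P[m]; e1=np.cross([0,0,1.],n); e1/=np.linalg.norm(e1); e2=np.cross(n,e1)
    for nm,s in (('plate',np.ones(len(q),bool)),('white',g[q[:,1],q[:,0]]>170)):
        uv=np.c_[(QQ[s]-c)@e1,(QQ[s]-c)@e2]; r=cv2.minAreaRect(uv.astype(np.float32)); print(nm,r, c+e1*r[0][0]+e2*r[0][1])
    m=(np.hypot(*(P[:,:2]-(.565,-.37)).T)<.09)&(P[:,2]>.0015)&(P[:,2]<.006)&(g[px[:,1],px[:,0]]<60)if 0 else (np.hypot(*(P[:,:2]-(.565,-.37)).T)<.09)&(P[:,2]>.0025)&(P[:,2]<.006)&(P[:,1]<-.29)
    sel=px[m]; mm=np.zeros(g.shape,np.uint8); mm[sel[:,1],sel[:,0]]=1; mm=cv2.morphologyEx(mm,cv2.MORPH_OPEN,np.ones((5,5)))
    A,_=cloud(d,T,i,mm>0); print('mat',k,rect(A),np.median(A[:,2]))
    m=(np.hypot(*(P[:,:2]-(.56,-.368)).T)<.05)&(P[:,2]>.104)&(P[:,2]<.125)
    if m.sum()>20: print('reader top',rect(P[m]),np.median(P[m,2]))
E
```

```text
carrier 0 (array([0.5565, 0.0094]), array([0.1165, 0.1462]), 17.77) floor z 0.005383633626616036
walls (array([0.5571, 0.0088]), array([0.0799, 0.1399]), 17.9)
dark 148
carrier 2 (array([0.5435, 0.0044]), array([0.1441, 0.1453]), 17.77) floor z 0.005087795455923083
walls (array([0.5567, 0.0085]), array([0.08  , 0.1378]), 17.73)
dark 0
ring 0 ((0.0, 0.0), 0.0) [nan nan nan]
ring 0 ((0.0, 0.0), 0.0) [nan nan nan]
carrier 4 (array([0.5574, 0.0054]), array([0.1167, 0.1408]), 17.7) floor z 0.00494205560840294
walls (array([ 0.5765, -0.0545]), array([0.0797, 0.0065]), 18.17)
dark 0
label n [-0.4748  0.0508  0.8786] tilt 0.4978086982195426 yaw -0.10657943648378361 c [ 0.6606 -0.1626  0.0362] 4060
plate ((0.0030185841023921967, -0.0025038719177246094), (0.08057984709739685, 0.07681810110807419), 0.38476547598838806) [ 0.6581 -0.1654  0.035 ]
white ((0.003028666600584984, -0.002749072387814522), (0.06479402631521225, 0.06086530536413193), 0.5081814527511597) [ 0.6579 -0.1654  0.0349]
mat 3 (array([ 0.5717, -0.3923]), array([0.1191, 0.12  ]), 87.96) 0.003996515058214606
reader top (array([ 0.5625, -0.381 ]), array([0.0426, 0.0301]), 7.82) 0.11386127762355833
label n [-0.4741  0.0474  0.8792] tilt 0.4965746210070581 yaw -0.09967566971268191 c [ 0.6607 -0.1625  0.0363] 4036
plate ((0.0030500702559947968, -0.0023313164710998535), (0.07575079798698425, 0.08049672842025757), 89.8267822265625) [ 0.6584 -0.1653  0.0352]
white ((0.0030935369431972504, -0.0026556700468063354), (0.0602990984916687, 0.06420411169528961), 89.99180603027344) [ 0.6581 -0.1653  0.035 ]
mat 4 (array([ 0.5715, -0.3874]), array([0.1102, 0.1201]), 88.13) 0.004210496829333665
  return _methods._mean(a, axis=axis, dtype=dtype,
  ret = um.true_divide(
```

```bash
cat >> h.py <<'E'
CY=np.radians(17.8); C=np.array([.5568,.0088]); ey=np.array([-np.sin(CY),np.cos(CY)])
SP={'L':C+.027*ey,'R':C-.027*ey}; Q=down(np.pi/2+CY)
POS={'U1':(.4284,.1873),'U2':(.4396,.299),'U3':(.4397,.4047),'D1':(.5705,.2036),'D2':(.5599,.3058),'D3':(.4214,-.1701),'D4':(.4179,-.2798)}
H={'U':.015,'D':.006}; W={'U':.036,'D':.062}; TRAV=.23
def check(c,z,kind):  # look from above at stack top; c where expected, z top height
    im,d,T,i=snap('wrist'); P,px=cloud(d,T,i); P[:,2]+=.0009
    r=circ(P,c,.045,z-.006,z+.006)
    return r, im
def look(s,z):
    ctrl.movep(np.r_[SP[s],max(TRAV,z+.14)],Q)
def pack(n,s,z):   # flange n on stack s, underside at z
    k=n[0]; p=np.array(POS[n])
    t=get_state()['tcp_pos']
    ctrl.movep(np.r_[p,TRAV if t[1]*p[1]<0 else .12],Q)
    ctrl.movel(np.r_[p,H[k]],max_speed=.12)
    ctrl.close_gripper(60); w=get_state()['width']
    assert abs(w-W[k])<.004,(n,w)
    up=max(z+.09,.15)
    ctrl.movel(np.r_[p,up],max_speed=.2)
    assert abs(get_state()['width']-W[k])<.004
    ctrl.movep(np.r_[SP[s],up],Q)
    ctrl.movel(np.r_[SP[s],z+H[k]+.006],max_speed=.12)
    f0=get_state()['contact_force'][2]
    ctrl.movel(np.r_[SP[s],z+H[k]+.0008],max_speed=.03)
    f1=get_state(); dz=f1['tcp_pos'][2]-(z+H[k]+.0008)
    ctrl.ungrasp()
    ctrl.movel(np.r_[SP[s],max(TRAV,z+.15)],max_speed=.25)
    r,im=check(SP[s],z+.034,k)
    print(n,s,'w',round(w,4),'dF',np.round(f1['contact_force'][2]-f0,2),'zerr',round(dz,4),'fit-target',None if r is None else np.round((r-np.r_[SP[s],z+.034,0,0]),4),'t',round(get_state()['time'],1))
    return r,im
E
python3 - <<'E'
from h import *
v=np.load('v2.npz'); i=vision.camera_info('wrist')
print(proj(np.array([np.r_[SP['L'],.005],np.r_[SP['R'],.005]]),v['T'],i), SP)
r,im=pack('U1','R',.006); cv2.imwrite('pics/p1.png',im)
E
```

```text
[[339.75978193 154.62752011]
 [354.09946331 202.15751582]] {'L': array([0.54854623, 0.03450749]), 'R': array([ 0.56505377, -0.01690749])}
U1 R w 0.034 dF 0.07 zerr 0.0 fit-target [-1.000e-03 -1.000e-04 -2.000e-04  1.800e-02  1.425e+03] t 16.5
```

```bash
python3 - <<'E'
from h import *
for a in (('D1','L',.006),('U2','L',.040),('D2','R',.040)):
    r,im=pack(*a); assert r is not None and np.hypot(*(r[:2]-SP[a[1]]))<.0035
cv2.imwrite('pics/p4.png',im)
E
```

```text
D1 L w 0.0597 dF -0.53 zerr 0.0002 fit-target [ 2.200e-03 -7.100e-03 -2.000e-04  3.790e-02  4.368e+03] t 24.4Traceback (most recent call last):
  File "<stdin>", line 3, in <module>
AssertionError
```

The fit was contaminated by the neighbouring boss top at the same height (radius 37.9 mm). I'll narrow the search radius and look at the picture.

```bash
sed -i 's/r=circ(P,c,.045/r=circ(P,c,.0355/' h.py; python3 - <<'E'
from h import *
r,im=check(SP['L'],.04,'D'); print(r,SP['L']); r,_=check(SP['R'],.04,'U'); print(r,SP['R']); cv2.imwrite('pics/p2.png',im)
E
```

```text
[5.47953844e-01 3.39431390e-02 3.98400133e-02 3.10294665e-02
 4.11500000e+03] [0.54854623 0.03450749]
[ 5.62172234e-01 -7.84166716e-03  3.98247739e-02  2.76559535e-02
  1.68400000e+03] [ 0.56505377 -0.01690749]
```

View pics/p2.png

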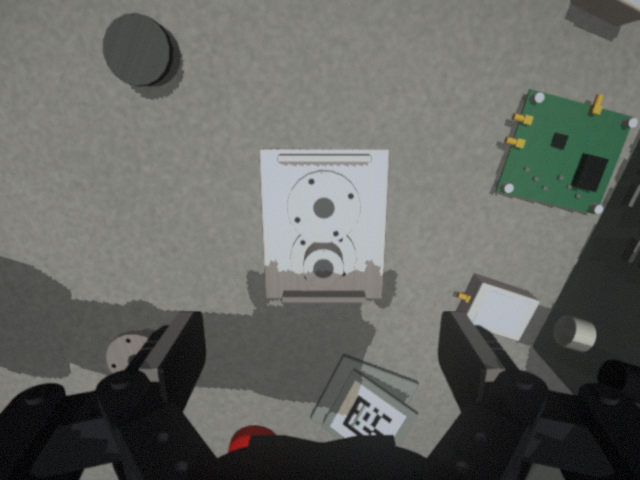

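The picture shows D1 (323,208) on the left mark with its brim interlocked over U1's (323,265). The left fit is within 1 mm. Continuing.

```bash
python3 - <<'E'
from h import *
for a in (('U2','L',.040),('D2','R',.040),('U3','R',.074),('D3','L',.074)):
    r,im=pack(*a)
    if r is None or np.hypot(*(r[:2]-SP[a[1]]))>.003: print('check'); break
cv2.imwrite('pics/p6.png',im)
E
```

```text
U2 L w 0.0337 dF -2.16 zerr 0.0001 fit-target [-1.200e-03  2.000e-04 -2.000e-04  1.820e-02  1.742e+03] t 31.8
D2 R w 0.0598 dF 3.09 zerr 0.0006 fit-target [-2.000e-04  4.000e-04 -2.000e-04  3.100e-02  5.002e+03] t 39.1
U3 R w 0.0338 dF -1.5 zerr 0.0002 fit-target [-1.100e-03  3.000e-04 -2.000e-04  1.820e-02  2.152e+03] t 48.1
D3 L w 0.0599 dF 2.82 zerr 0.0004 fit-target [ 7.00e-04 -1.80e-03 -2.00e-04  3.35e-02  6.27e+03] t 54.7
```

View pics/p6.png

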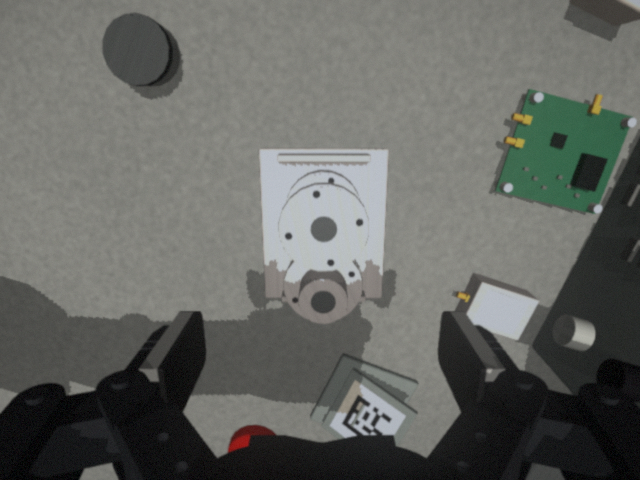

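Both stacks are upright and interlocked, with D3 at (323,230) on the left and U3's boss at (323,300) on the right. Next come the last flange and then a fresh look at the reader.

```bash
python3 - <<'E'
from h import *
np.set_printoptions(precision=4,suppress=True)
r,im=pack('D4','R',.108)
r,_=check(SP['L'],.108,'D'); print('L',r[:4],SP['L'])
for p in ((.50,-.25,.32),(.55,-.33,.33)):
    ctrl.movep(np.array(p),down(1.57)); im,d,T,i=snap('wrist'); P,px=cloud(d,T,i)
    P[:,2]+=.0009; hsv=cv2.cvtColor(im,cv2.COLOR_BGR2HSV)[px[:,1],px[:,0]]
    m=(P[:,2]>.100)&(P[:,2]<.125)&(P[:,1]<-.2)&(hsv[:,1]<90)
    mm=np.zeros(d.shape,np.uint8); mm[px[m,1],px[m,0]]=1
    n,lab,st,ce=cv2.connectedComponentsWithStats(mm)
    for k in range(1,n):
        if st[k,4]<60: continue
        A,_=cloud(d,T,i,lab==k); z=np.percentile(A[:,2],90); A=A[A[:,2]>z-.004]; print(np.round(ce[k]),len(A),cv2.minAreaRect(A[:,:2].astype(np.float32)),np.median(A[:,2])+.0009)
    m=(np.hypot(*(P[:,:2]-(.565,-.38)).T)<.06)&(P[:,2]>.012)&(P[:,2]<.033); print('foot',cv2.minEnclosingCircle(P[m][:,:2].astype(np.float32)),m.sum())
cv2.imwrite('pics/r1.png',im); print(get_state()['time'])
E
```

```text
D4 R w 0.0597 dF -0.96 zerr 0.0002 fit-target [  -0.001     0.0003   -0.0002    0.0312 6551.    ] t 62.9
L [0.5478 0.0345 0.1079 0.0313] [0.5485 0.0345]
[384. 333.] 1039 ((0.5626226663589478, -0.38157057762145996), (0.04122678562998772, 0.029847268015146255), 7.473363876342773) 0.11502418499819654
[295. 429.] 303 ((0.4722798466682434, -0.49928152561187744), (0.025431126356124878, 0.021712878718972206), 89.19622039794922) 0.11043323440990509
[426. 445.] 263 ((0.6183556914329529, -0.5214361548423767), (0.02238772064447403, 0.02412809245288372), 36.49757766723633) 0.11053042292805641
foot ((0.5621892809867859, -0.380823016166687), 0.030070297420024872) 898
[334. 253.] 1180 ((0.5620889067649841, -0.3809272348880768), (0.04059271886944771, 0.02877591922879219), 9.062081336975098) 0.11481788137841174
[246. 365.] 588 ((0.47165217995643616, -0.5058150291442871), (0.03832053020596504, 0.02146875113248825), 87.08981323242188) 0.11044455461209916
[399. 388.] 90 ((0.6337071061134338, -0.5335974097251892), (0.01646699756383896, 0.01136097777634859), 63.88246536254883) 0.1103047731768279
foot ((0.5621165633201599, -0.3810582160949707), 0.029921909794211388) 816
64.5083
```

View pics/r1.png

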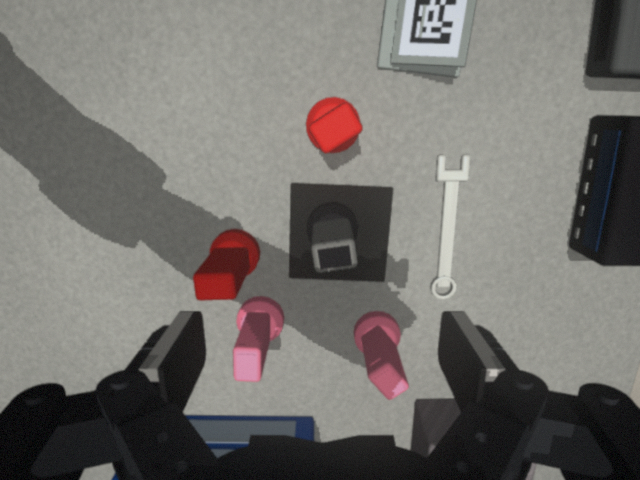

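The last flange is on. The picture shows the grey reader upright on the mat (334,253), not shifted, with the fingers free to come in along x.

```bash
cat > rd.py <<'E'
from h import *
np.set_printoptions(precision=4,suppress=True)
Lc=np.array([.658,-.1654,.036]); n=np.array([-.4745,.049,.879]); n/=np.linalg.norm(n)
x=np.array([0,1.,0]); x-=n*(x@n); x/=np.linalg.norm(x); QS=quat(np.c_[x,np.cross(-n,x),-n])
MAT=np.array([.5717,-.3923]); ZT=.063; OFF=ZT-.005
def reader():
    im,d,T,i=snap('wrist'); P,px=cloud(d,T,i); P[:,2]+=.0009
    hsv=cv2.cvtColor(im,cv2.COLOR_BGR2HSV)[px[:,1],px[:,0]]
    m=(np.hypot(*(P[:,:2]-(.565,-.385)).T)<.09)&(P[:,2]>.111)&(P[:,2]<.12)&(hsv[:,1]<90)
    r=cv2.minAreaRect(P[m][:,:2].astype(np.float32)); f=(np.hypot(*(P[:,:2]-r[0]).T)<.05)&(P[:,2]>.012)&(P[:,2]<.033)
    return r,np.median(P[m,2]),cv2.minEnclosingCircle(P[f][:,:2].astype(np.float32)),im
E
python3 - <<'E'
from rd import *
print([np.round(ctrl.ik(Lc+n*(a+OFF),QS),2) for a in (.08,.16)])
ctrl.movep(np.array([.55,-.36,.30]),down(1.57))
r,z,f,im=reader(); print(r,z,f)
c=np.array(r[0]); a=r[2]; a=a if r[1][0]>r[1][1] else a-90
assert abs(z-.115)<.004 and np.hypot(*(c-f[0]))<.004
q=down(np.pi/2+np.radians(a))
ctrl.movep(np.r_[c,.2],q); ctrl.movel(np.r_[c,ZT],max_speed=.1)
ctrl.close_gripper(60); print('w',get_state()['width'],'yaw',a)
ctrl.movel(np.r_[c,.26],max_speed=.12); s=get_state(); print('w',s['width'],s['contact_force'])
ctrl.movep(Lc+n*(.15+OFF),QS); ctrl.movel(Lc+n*(.08+OFF),max_speed=.08)
ctrl.pause(.5); s0=get_state()
im,d,T,i=snap('side'); cv2.imwrite('pics/scan.png',im[100:340,220:540])
ctrl.pause(2.5); s=get_state(); print(s['tcp_pos']-s0['tcp_pos'],s['tcp_pos']-Lc-n*(.08+OFF),mat(s['eef_rot'])[:,2]@-n,s['time'])
open('yaw','w').write(str(a))
E
```

```text
[array([ 0.23,  0.39,  0.05,  2.12, -0.6 ,  0.18,  0.82]), array([ 0.36,  0.23, -0.09,  2.1 , -0.19,  0.33,  0.42])]
((0.5621084570884705, -0.3811671733856201), (0.04139119014143944, 0.030125070363283157), 8.696104049682617) 0.11476272823925208 ((0.5623026490211487, -0.3812048137187958), 0.029853597283363342)
w 0.041286028032046576 yaw 8.696104049682617
w 0.04144040526103545 [ 0.2413  0.2779 -2.8732]Traceback (most recent call last):
  File "<stdin>", line 11, in <module>
station.Unreachable: the arm cannot follow that straight line within its joint ranges
```

```bash
python3 - <<'E'
from rd import *
s=get_state(); print(s['tcp_pos'],s['time'],s['width'],s['qpos'])
for g in np.radians([-60,-40,-20,0,20,40,60]):
    c,sn=np.cos(g),np.sin(g); M=np.c_[x,np.cross(-n,x),-n]@np.array([[c,-sn,0],[sn,c,0],[0,0,1]])
    for tl in (0,.12):   # slightly flatter tool
        M2=R.from_rotvec([0,tl,0]).as_matrix()@M; a=-M2[:,2]
        print(round(np.degrees(g)),tl,a,[None if (k:=ctrl.ik(Lc+a*(b+OFF),quat(M2))) is None else np.round(k,2).tolist() for b in (.08,.15)])
E
```

```text
[ 0.5602 -0.1561  0.2195] 70.05 0.04151061742814791 [ 0.3627  0.2478 -0.1014  2.1045 -0.1826  0.3034  0.4189]
-60 0 [-0.4745  0.049   0.8789] [[0.59, 0.41, -0.44, 2.12, 0.62, 0.19, 0.67], [0.58, 0.26, -0.38, 2.1, 0.11, 0.3, 1.18]]
-60 0.12 [-0.3658  0.049   0.9294] [[0.42, 0.42, -0.25, 1.96, 0.19, 0.4, 1.08], [0.51, 0.31, -0.36, 1.93, 0.16, 0.55, 1.11]]
-40 0 [-0.4745  0.049   0.8789] [[0.59, 0.41, -0.44, 2.12, 0.62, 0.19, 0.32], [0.51, 0.25, -0.29, 2.11, 0.01, 0.3, 0.93]]
-40 0.12 [-0.3658  0.049   0.9294] [[0.36, 0.41, -0.17, 1.96, 0.1, 0.39, 0.82], [0.42, 0.3, -0.23, 1.93, 0.08, 0.54, 0.84]]
-20 0 [-0.4745  0.049   0.8789] [[0.59, 0.41, -0.44, 2.12, 0.62, 0.19, -0.02], [0.44, 0.25, -0.2, 2.11, -0.09, 0.3, 0.67]]
-20 0.12 [-0.3658  0.049   0.9294] [[0.31, 0.41, -0.09, 1.96, 0.01, 0.39, 0.56], [0.32, 0.3, -0.11, 1.93, -0.01, 0.54, 0.58]]
0 0 [-0.4745  0.049   0.8789] [[0.15, 0.39, 0.16, 2.12, -0.79, 0.2, 1.02], [0.36, 0.25, -0.1, 2.11, -0.18, 0.3, 0.42]]
0 0.12 [-0.3658  0.049   0.9294] [[0.25, 0.41, -0.01, 1.96, -0.09, 0.39, 0.3], [0.23, 0.3, 0.02, 1.93, -0.09, 0.54, 0.31]]
20 0 [-0.4745  0.049   0.8789] [[0.15, 0.39, 0.16, 2.12, -0.79, 0.2, 0.67], [0.29, 0.25, -0.01, 2.11, -0.28, 0.31, 0.16]]
20 0.12 [-0.3658  0.049   0.9294] [[0.19, 0.41, 0.07, 1.97, -0.18, 0.39, 0.05], [0.14, 0.3, 0.14, 1.94, -0.18, 0.54, 0.04]]
40 0 [-0.4745  0.049   0.8789] [[0.15, 0.39, 0.16, 2.12, -0.79, 0.2, 0.32], [0.21, 0.25, 0.09, 2.11, -0.37, 0.32, -0.09]]
40 0.12 [-0.3658  0.049   0.9294] [[0.13, 0.42, 0.15, 1.97, -0.27, 0.4, -0.22], [0.05, 0.3, 0.26, 1.94, -0.26, 0.55, -0.23]]
60 0 [-0.4745  0.049   0.8789] [[0.15, 0.39, 0.16, 2.12, -0.79, 0.2, -0.03], [0.13, 0.25, 0.19, 2.11, -0.46, 0.33, -0.35]]
60 0.12 [-0.3658  0.049   0.9294] [[0.06, 0.42, 0.25, 1.97, -0.39, 0.41, -0.45], [-0.02, 0.31, 0.36, 1.94, -0.32, 0.56, -0.52]]
```

```bash
python3 - <<'E'
from rd import *
M=R.from_rotvec([0,.03,0]).as_matrix()@np.c_[x,np.cross(-n,x),-n]; a=-M[:,2]; q=quat(M)
for b in (.12,.08):
    k=ctrl.ik(Lc+a*(b+OFF),q); print(b,np.round(k,2)); ctrl.movep(Lc+a*(b+OFF),q)
ctrl.pause(.5); s0=get_state()
im,d,T,i=snap('side'); cv2.imwrite('pics/scan.png',cv2.resize(im[120:320,240:500],None,fx=2,fy=2))
ctrl.pause(2.6); s=get_state(); print(s['tcp_pos']-s0['tcp_pos'],s['tcp_pos']-Lc-a*(.08+OFF),mat(s['eef_rot'])[:,2]@-n,s['qpos'],s['time'],s['width'])
E
```

```text
0.12 [ 0.32  0.31 -0.07  2.07 -0.15  0.3   0.38]
0.08 [ 0.32  0.39 -0.08  2.08 -0.16  0.21  0.39]
[-0.      0.     -0.0005] [ 0. -0.  0.] 0.9995517267846321 [ 0.3185  0.3887 -0.0802  2.0798 -0.1592  0.2138  0.3875] 73.7333 0.041494158001832225
```

View pics/scan.png

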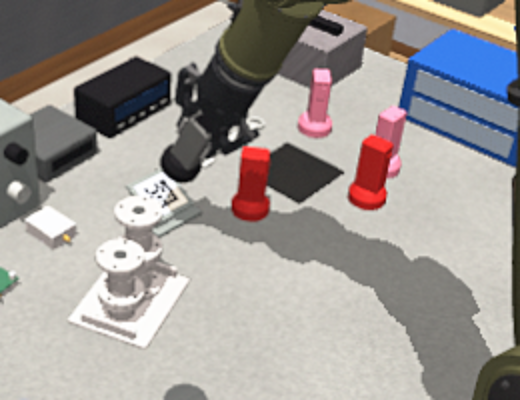

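The side view shows the reader (180,160) held tilted over the label and square to it, with the stacks intact and the mat empty. I'll stand it back now.

```bash
python3 - <<'E'
from rd import *
M=R.from_rotvec([0,.03,0]).as_matrix()@np.c_[x,np.cross(-n,x),-n]; a=-M[:,2]
ctrl.movep(Lc+a*(.15+OFF),quat(M))
q=down(np.pi/2+np.radians(8.7))
ctrl.movep(np.r_[MAT,.26],q); ctrl.movel(np.r_[MAT,ZT+.008],max_speed=.12)
f0=get_state()['contact_force'][2]; ctrl.movel(np.r_[MAT,ZT+.0006],max_speed=.02)
s=get_state(); print('dF',s['contact_force'][2]-f0,s['tcp_pos'])
ctrl.ungrasp(); ctrl.movel(np.r_[MAT,.24],max_speed=.15)
ctrl.movep(np.array([.55,-.36,.30]),down(1.57))
r,z,f,im=reader(); print(r,z,f,'target',MAT)
ctrl.movep(np.array([.53,-.1,.35]),down(1.57)); ctrl.pause(.3)
im,d,T,i=snap('wrist'); P,px=cloud(d,T,i); P[:,2]+=.0009
print(circ(P,SP['R'],.0355,.136,.148),circ(P,SP['L'],.0355,.102,.114),SP)
im,_=vision.grab_frame('scene'); cv2.imwrite('pics/end.png',im); print(get_state()['time'])
E
```

```text
dF 0.4408021491889662 [ 0.5716 -0.3922  0.0634]
((0.5712782144546509, -0.3924758732318878), (0.04114467278122902, 0.029572948813438416), 8.420245170593262) 0.11475071624025883 ((0.5712315440177917, -0.39205026626586914), 0.029810136184096336) target [ 0.5717 -0.3923]
[   0.5642   -0.017     0.1418    0.0312 4524.    ] [   0.5479    0.0348    0.1078    0.0312 3835.    ] {'L': array([0.5485, 0.0345]), 'R': array([ 0.5651, -0.0169])}
81.025
```

View pics/end.png

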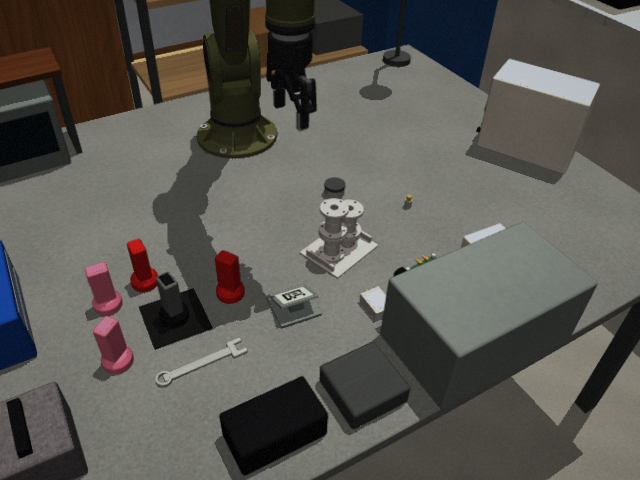

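The final view shows both stacks standing in the carrier (340,235) and the reader on the middle of its mat (173,300). The bystanders are in place and the robot is clear, so I'm handing in.

```bash
python3 -c "
from station import ticket
print(ticket.close_job())"
```

```text
the job is handed in; nothing more can be done
None
```

I packed all seven flanges in two interlocking stacks, four high on the right mark and three on the left, each within about 1 mm of its mark. I then held the reader on the label for over two seconds, about 2° off square, stood it back on the middle of its mat and handed in the job at about 81 s.

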